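Hang the loaded dipping basket in the ultrasonic cleaner

ROBOT

A 6-joint arm with a two-finger parallel gripper is mounted at the origin on a cart in front of the work surface, level with it; the furniture and walls round the work are solid. World frame = base frame: x ahead of the robot, y to its left, z up, the work surface at z = 0. Lengths are in m, angles in degrees, forces in N, time in s.
With the tool pointing down it reaches from about 0.25 to 0.725 m from the base axis. Payload 9.7 kg.
Tool frame: the origin (TCP) lies at the very end of the fingers, on their centre line; the grasp point (between the pads) lies 19 mm behind it; z points along the fingers, y is the line along which they close (so a half turn about z gives the same grasp; the last joint's range is limited). The gripper opens to 85 mm and grips with 20 to 120 N. Pads are 22 mm wide; open, the fingers measure 114 mm over their backs; the gripper's body (76 mm by 85 mm) begins 54 mm behind the grasp point. The pads swing forward as they close: fully open they stand 13 mm farther back than shut.
Start: joints at [-74.886, 4.979, 10.078, 95.1, 0, 90], TCP at [0.143, -0.531, 0.231] pointing down, gripper open.
Joint ranges: [-179.16, 179.16], [-48.56, 103.87], [-65.8, 70.77], [-126.05, 130.52], [-82.76, 87.17], [-180, 180]. Speed limits (degrees/s): [127.2, 127.2, 147.25, 180, 180, 180].

INTERFACE

Orientations are given as [roll, pitch, yaw] about the fixed x, y, z axes, in that order (R = Rz(yaw) Ry(pitch) Rx(roll)).
In Python, from workcell import bot, viewer, finder gives the robot as it stands. The module is installed in compiled form; this text tells all that it offers.
- The arm moves only by the shell command python3 -m inch 'ROWS' [FORCE]. ROWS is JSON, a list that holds one entry, the list of rows, each a list of 7 numbers: the opening in per cent of the stroke, from 0 (shut) to 100 (fully open), then the shift along the tool's x, y, z in mm, then the turn, a rotation vector about the tool's x, y, z in degrees. In form: [[[grip, tx, ty, tz, ax, ay, az], ...]]. A call has 1 to 8 rows; each row shifts and turns the commanded pose from where the row before left it, along the tool's axes as they then stand; what a row does not reach is not made up. A row lasts 1/8 s, in which the tool goes at most 62.5 mm and 10.7 degrees, less where a joint would pass 70% of its speed; a pose out of reach is approached as far as the arm can. A call with a gripper value outside its range is refused whole. The fingers move at their own pace and stop on an object; FORCE is the grip in N (left out, the last holds). Time passes only in rows, so rows that do not move let the fingers close. It gives the time, the measured TCP pose, the force, the opening and the grip force at its end, in the units of the state.
- bot.get_obs(): the state, without advancing time (a new reading comes with each control period).
- viewer.camera(name): name is "scene" or "top" or "wrist"; returns a dict with "pixels" (480x640x3 uint8, red, green, blue), "vfov" (degrees; the focal length in pixels is half the picture's height over the tangent of half this angle, whatever the lens; pixels are square), "cx", "cy" (the principal point, pixels), "R" (3x3) and "t" (3): a world point X has camera coordinates R X + t. Camera axes: x right, y down, z forward; pixel columns grow to the right and rows downward; lengths in m; the calibration is good to about 2 mm. A picture is of the moment at which its call begins. There is no depth.
- bot.job_done(): hands the job in; it is judged then, once.
Trained networks look in the newest picture that a camera, given by its name, has taken for a name from the list of things; names that differ only in an ending like _2 or _b are one class to them, and where a whole thing is asked for, a point or a joint stands for the part that bears it (a point fixed in the world has none). Each returns a list of dicts, best first, with "conf" (0 to 1); they miss things now and then, are a little off and sometimes report something else, mostly with a low value. They report only what shows in the picture. A call takes as long as a camera call.
- finder.outline_of(camera, thing): "pixels" (480x640 bool, what is visible of it) and "extent" ([centre column, centre row, width, height] in pixels, round what is visible of it).
- finder.mark_of(camera, thing): "position" ([column, row] in pixels: a listed point, or the origin of a listed thing).
The state is a dict: "time": time; "q": joint angles; "qd": joint speeds; "joint_efforts": joint torques, N m; "ee_pos": TCP position; "tcp_rot": TCP orientation; "wrist_force": force on the tool from outside, world axes, zero at the start; "torque": the same for the moment, N m; "opening": finger opening in m; "grasp_force": force on a finger pad.
Only numpy, scipy, OpenCV 4.12 (cv2) and the standard library are available. Lean on these libraries where they do the work, as an engineer would, in place of code of your own. Each camera call takes 0.05 s, during which the arm holds its last target. There are 200 camera calls.

TASK

Hang the wire basket, with the circuit board lying in it, inside the steel pan of the ultrasonic cleaner: its strap hook goes over the pan's front wall, fully down in the recess cut in that wall's rim, so that the basket hangs upright and cannot wander when the cleaner vibrates. The pan lies loosely in its housing and is thin, so find the wall and the recess by feel and never push on the cleaner with more than 25 N. Keep the board in the basket, and leave the bottle and the jar where they stand.

Things in the scene. Friction and masses are not known exactly. Their poses are not given: they have to be found in the camera images.
- cleaner: Bench-top ultrasonic cleaner, lid off: white housing 210 mm deep (x) x 252 mm wide (y), deck 95 mm high, fixed to the bench. Origin: centre of its underside, at bench height; x points from its front (control panel, towards the robot) to its back, z up.
- pan_nominal (a point): On the housing (axes as the cleaner's), middle of the pan's rim plane if the pan stood centred, 122 mm above the bench. Drop-in steel pan: 150 (x) x 160 (y) mm outside, walls 4 mm, rim 122 mm and inner floor 30 mm above the bench; outside the walls its flange lies on the deck, top 98 mm above the bench. The pan lies loose and is NOT measured itself (see recess_nominal).
- recess_nominal (a point): On the housing: where the recess's bottom centre (mid wall, 114 mm above the bench) would be if the pan stood centred, 73 mm in front of the cleaner's origin. Recess: in the front wall's rim, 28 mm wide, 8 mm deep. The pan, recess and all, stands up to 9 mm off along the cleaner's x and 14 mm along its y, square to it, and stays put under pushes within 25 N.
- basket: Wire basket 60 (x) x 64 (y) x 34 mm high, loose on the bench, 0.13 to 0.25 kg; strap up its -x side, black grip on top, 113 mm over all. Origin: centre of the underside. Strap 24 mm wide (y), 2.5 mm thick, outer face at x = -32.5 mm (2.5 mm proud of the basket), bent over towards -x at the top into the hook.
- hook (a point): Middle of the throat's top, the face that rests on the rim: x = -36, y = 0, z = 62 mm in the basket's frame. Throat 7 mm wide (x = -32.5 to -39.5 mm); the outer lip, 24 mm wide and 2.5 mm thick (to x = -42 mm), reaches 12 mm down from the throat's top.
- grip (a point): Centre of the upper part of the black grip, 98 mm above the basket's underside, 36 mm straight above the hook point. The grip is an upright bar 14 mm (x) x 22 mm (y), from 69 to 113 mm above the underside, with a 17 x 25 mm collar under it.
- board: Small green circuit board 38 x 50 x 5 mm lying loose in the basket. Origin: centre of its underside.
- bottle: White pump bottle, 52 mm across, 121 mm high, standing loose. Origin: centre of the underside. Behind it the left edge of a large monitor reaches forward (edge near x = 0.64, y = 0.07 m, 0.10 to 0.42 m high).
- jar: Small brown jar with a black screw lid, 46 mm across, 40 mm high, standing loose. Origin: centre of the underside.

How it is judged (in metres and radians):
On the way, in this order (a step that is already met when the one before it is completed fails the run):
1. the basket is lifted clear of the bench with the board in it (height (world z) of hook above 0.1 m and distance between board and basket below 0.03 m), for 0.1 s.
2. the hook is over the pan's front wall and down on its rim (x of hook in the frame of cleaner between -0.086 and -0.06 m and y of hook in the frame of cleaner between -0.05 and 0.05 m and z of hook in the frame of cleaner between 0.108 and 0.126 m), for 0.1 s.
At the end, for the whole second after the job is handed in: The released basket hangs at rest on the front wall, hook down in the recess (throat top 110.5 to 117.5 mm above the bench; within 13 mm of recess_nominal along the cleaner's x, 17.5 mm along y), upright within 0.14 rad, square within 0.2 rad, board in it (origins within 30 mm) (x of hook in the frame of cleaner between -0.086 and -0.06 m and y of hook in the frame of cleaner between -0.0175 and 0.0175 m and z of hook in the frame of cleaner between 0.1105 and 0.1175 m and angle between basket's own z axis and vertical below 0.14 rad and angle between the x axis of basket and the x axis of cleaner, either way round below 0.2 rad and contact force between basket and cleaner above 0.5 N and distance between board and basket below 0.03 m and linear speed of basket below 0.02 m/s); the robot touches nothing.
It fails at once if the cleaner or its pan is pushed with more than 25 N (contact force between anything else and cleaner above 25 N).
It fails at once if the board falls out of the basket (distance between board and basket above 0.05 m).
It fails at once if the bottle or the jar is pushed away (distance of any of bottle, jar from where it was at the start of the episode above 0.03 m).
It also fails if it takes over 53 s, if anything falls off the work surface, if the arm or the gripper's body presses on something with over 40 N, if the wrist force passes 120 N, or if a joint passes its speed limit or range.

## Working session

There is one attempt and no reset: what is moved stays moved. The work goes in short steps, Python scripts to look and compute and a shell command to move; the robot and the scene stay as the last step left them, time stands still between calls to the robot, and variables do not carry over. Pictures are saved under pics/ and viewed, at most 10 in all, crops included, and the job is handed in when it is done.

```bash
mkdir -p pics
cat > h.py <<'E'
import numpy as np, cv2
from workcell import bot, viewer, finder
def cam(n,save=None):
    c=viewer.camera(n)
    if save: cv2.imwrite('pics/'+save,c['pixels'][:,:,::-1])
    return c
def ray(c,p):
    f=240/np.tan(np.radians(c['vfov'])/2); R=np.array(c['R']);t=np.array(c['t'])
    d=R.T@np.array([(p[0]-c['cx'])/f,(p[1]-c['cy'])/f,1]); return -R.T@t,d
def atz(c,p,z):
    o,d=ray(c,p); return o+d*(z-o[2])/d[2]
def proj(c,X):
    f=240/np.tan(np.radians(c['vfov'])/2); v=np.array(c['R'])@np.array(X)+np.array(c['t'])
    return [c['cx']+f*v[0]/v[2],c['cy']+f*v[1]/v[2]]
E
python3 - <<'E'
from h import *
np.set_printoptions(precision=4,suppress=True)
H=dict(cleaner=0,pan_nominal=.122,recess_nominal=.114,basket=0,hook=.062,grip=.098,board=.003,bottle=0,jar=0)
for n in ['scene','top']:
    c=cam(n,n+'0.png'); print(n,ray(c,[320,240]))
    for k,z in H.items():
        m=finder.mark_of(n,k)
        for r in m[:2]: print(k,np.round(r['position'],1),round(r['conf'],2),atz(c,r['position'],z))
print(bot.get_obs())
E
```

```text
scene (array([-0.0142,  0.5717,  0.4756]), array([ 0.6315, -0.6491, -0.4243]))
cleaner [239.1 343.2] 0.95 [0.51  0.213 0.   ]
cleaner [384.3 242.6] 0.68 [ 0.5821 -0.254   0.    ]
recess_nominal [267.6 299.8] 0.75 [0.4361 0.2114 0.114 ]
basket [373.6 280. ] 0.58 [ 0.4896 -0.1005  0.    ]
hook [382.4 258.7] 0.58 [ 0.4632 -0.0876  0.062 ]
grip [380.7 242.3] 0.73 [ 0.4646 -0.0801  0.098 ]
board [372.9 279.4] 0.4 [ 0.4889 -0.0971  0.003 ]
bottle [303.5 277.2] 0.82 [ 0.5934 -0.0076  0.    ]
jar [334.1 255.4] 0.89 [ 0.6172 -0.1221  0.    ]
top (array([0.3845, 0.03  , 0.9978]), array([ 0.1689, -0.0009, -0.9857]))
cleaner [218.7 265.7] 0.88 [0.5125 0.2174 0.    ]
pan_nominal [206. 256.] 0.66 [0.5133 0.2152 0.122 ]
recess_nominal [212.1 306.9] 0.77 [0.4311 0.2065 0.114 ]
basket [392.8 272.2] 0.93 [ 0.4919 -0.1028  0.    ]
basket [214.6 307.3] 0.2 [0.4363 0.2247 0.    ]
hook [389.3 287.7] 0.6 [ 0.4587 -0.0873  0.062 ]
grip [390.1 283.2] 0.97 [ 0.4632 -0.0844  0.098 ]
grip [215.1 308.5] 0.66 [0.4292 0.2047 0.098 ]
board [390.2 271.7] 0.87 [ 0.4926 -0.0977  0.003 ]
bottle [342.2 220.2] 0.72 [ 0.5918 -0.0133  0.    ]
bottle [405.1 206.6] 0.37 [ 0.6144 -0.1317  0.    ]
jar [400.2 204.6] 0.93 [ 0.6185 -0.1227  0.    ]
{'time': 1.0, 'q': array([-74.8861,   4.9758,  10.0791,  95.1007,   0.0008,  90.002 ]), 'qd': array([-0.0114, -0.0962, -0.0032,  0.11  , -0.0631,  0.0266]), 'joint_efforts': array([ -0.0049, -52.0109,  46.4869,   0.0017,  -0.0004,   0.    ]), 'ee_pos': array([ 0.1434, -0.531 ,  0.2313]), 'tcp_rot': array([179.9973,  -0.0008,  15.112 ]), 'wrist_force': array([ 0.2201, -0.0833,  0.2395]), 'torque': array([ 0.    , -0.0088,  0.0092]), 'grasp_force': 0.0, 'opening': 0.08530015739222824}
```

View pics/top0.png

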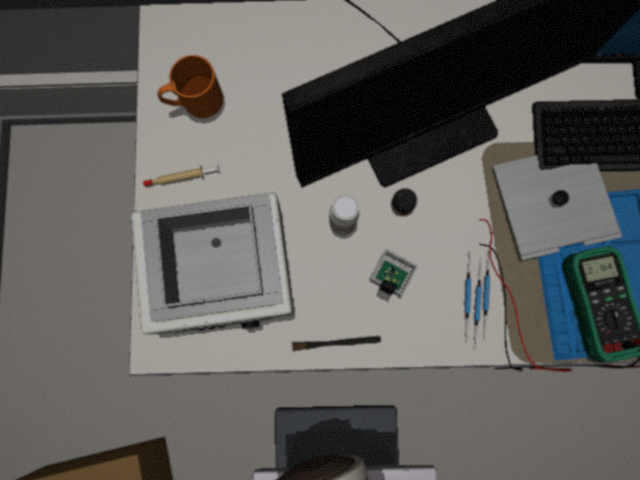

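View pics/scene0.png

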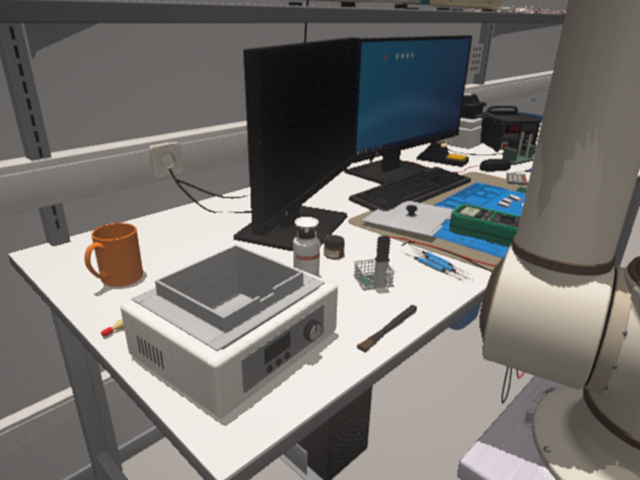

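The top view shows the cleaner at left (about 215, 262), turned roughly 8°. The basket is at (392, 273) with its black grip at (386, 290). The bottle is at (344, 212) and the jar at (404, 201), and the scene view agrees. I'll fly to above the grip.

```bash
python3 -m inch '[[[100,39,-32,0,0,0,0],[100,39,-32,0,0,0,0],[100,39,-32,0,0,0,0],[100,39,-32,0,0,0,0],[100,39,-32,0,0,0,0],[100,39,-32,0,0,0,0],[100,39,-32,0,0,0,0],[100,39,-32,0,0,0,0]]]' 40
```

```text
time: 2.0
ee_pos: [0.3786, -0.201, 0.2315]
tcp_rot: [180.0, -0.0, 15.1]
wrist_force: [0.4, -1.2, 0.6]
opening: 0.0853
grasp_force: 0.0
```

```bash
python3 -m inch '[[[100,39,-32,0,0,0,0],[100,39,-32,0,0,0,0],[100,34,-28,0,0,0,0],[100,0,0,0,0,0,-9],[100,0,0,0,0,0,-9],[100,0,0,0,0,0,-9],[100,0,0,0,0,0,-9],[100,0,0,0,0,0,-6]]]'
python3 - <<'E'
from h import *
np.set_printoptions(precision=4,suppress=True)
c=cam('wrist','w1.png');print(ray(c,[320,240]))
for k,z in dict(grip=.098,hook=.062,basket=0,board=.003).items():
    for r in finder.mark_of('wrist',k)[:2]: print(k,r['position'],r['conf'],atz(c,r['position'],z))
o=bot.get_obs();print(o['ee_pos'],o['tcp_rot'],o['time'])
E
```

```text
time: 3.0
ee_pos: [0.462, -0.0844, 0.2313]
tcp_rot: [180.0, -0.0, 57.4]
wrist_force: [0.0, 1.0, -0.2]
opening: 0.0856
grasp_force: 0.0
(array([ 0.506 , -0.0139,  0.3742]), array([-0.1884, -0.2745, -0.9431]))
grip [315.2, 216.3] 0.77 [ 0.458  -0.0765  0.098 ]
hook [315.1, 207.2] 0.8 [ 0.456 -0.078  0.062]
board [353.1, 191.2] 0.63 [ 0.4869 -0.0966  0.003 ]
[ 0.462  -0.0844  0.2313] [179.9971  -0.0006  56.982 ] 3.25
```

View pics/w1.png

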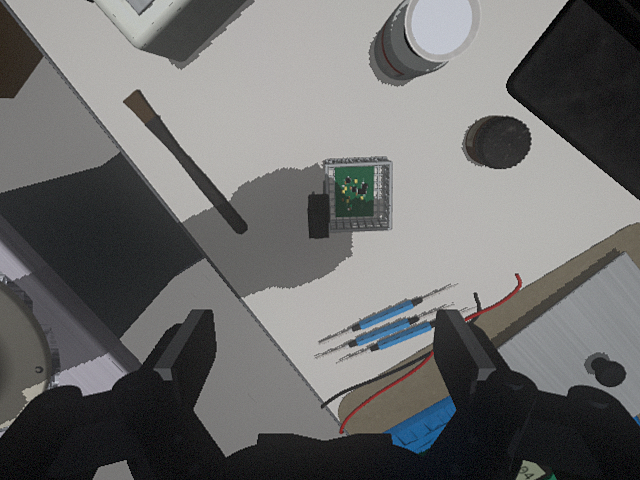

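The wrist view shows the grip as the dark bar at cols 307–329, rows 192–239. The basket lies to its right, with its sides along the image axes, so the yaw is close. I'll fit the bar's bounding box.

Run:
```python
from h import *
from scipy.optimize import least_squares
c=cam('wrist')
g=c['pixels'].max(2).astype(int)[180:250,295:340]
for r in range(0,70,4): print(180+r,' '.join('%3d'%v for v in g[r,::3]))
for k in ['grip','basket']:
    for r in finder.outline_of('wrist',k)[:1]:
        m=r['pixels'].astype(np.uint8); ys,xs=np.where(m); print(k,r['conf'],r['extent'],xs.min(),xs.max(),ys.min(),ys.max(),cv2.minAreaRect(np.c_[xs,ys].astype(np.float32)))
for gx,gy in [(.458,-.0765),(.462,-.084),(.4605,-.080)]:
  for yaw in (-30,-33):
    a=np.radians(yaw);P=[]
    for z,hx,hy in ((.069,8.5e-3,12.5e-3),(.113,7e-3,11e-3)):
        for sx in(-1,1):
            for sy in(-1,1): P.append(proj(c,[gx+np.cos(a)*sx*hx-np.sin(a)*sy*hy,gy+np.sin(a)*sx*hx+np.cos(a)*sy*hy,z]))
    P=np.array(P);print(gx,gy,yaw,P.min(0),P.max(0)); print(np.round(P[4:]).tolist())
```

```text
180 103 105 105 104 105 104 102 104 105 102  89  74 104 119  89
184 104 102 105 108 105 105 101  98 103  97  75  78  80  83  53
188 108 102 101 101 103 106 104 101 102  99  66  76 105  90  56
192 106 100 102 100 105 106  62 106 107 101  65  81  88  78  58
196 101  99  99 103  99  40  43  40  38  42  44  43 100  83  61
200 100 102 107  96 101  37  37  40  39  43  37  50  82  79  52
204 101 104 105 100  94  39  36  41  41  40  34  46 103  87  58
208 103 102  97 101  65  37  42  39  41  35  43  41 102  79  60
212 102 100 101 101  71  33  41  44  40  38  38  42 106 100  50
216 100 103  97  99  91  37  38  43  42  42  42  36 108 100  53
220 102  99 104 103  97  37  39  41  37  43  40  33  76  78  77
224 100 103  98 101 102  40  44  41  43  44  39  51  87  86  68
228  96 102 102  98 102  37  40  36  43  39  40  49  64  75  64
232 103 100 102  99 104  35  42  43  40  36  37  50  82  87  84
236 103 101  99 105 105  35  35  37  41  43  32  42 102 103 102
240 105 102 104  99 100  99 101 102 102 103 103 101 103 104 107
244 101 101 104  97 100 101 101 105 101 101 100 109 106 103 105
248 101 104 
[... 427 characters left out ...]
, 207.0]]
0.458 -0.0765 -33 [304.62375067 191.65552678] [326.34506099 236.72957595]
[[305.0, 237.0], [305.0, 207.0], [325.0, 237.0], [325.0, 207.0]]
0.462 -0.084 -30 [313.79859547 196.11423649] [335.96815016 242.55405458]
[[316.0, 243.0], [314.0, 213.0], [336.0, 242.0], [334.0, 212.0]]
0.462 -0.084 -33 [314.58357345 196.62697585] [335.47950156 242.09893045]
[[315.0, 242.0], [315.0, 213.0], [335.0, 242.0], [335.0, 213.0]]
0.4605 -0.08 -30 [309.53863454 193.04824539] [331.86787913 239.24869807]
[[312.0, 239.0], [310.0, 210.0], [331.0, 238.0], [329.0, 209.0]]
0.4605 -0.08 -33 [310.32364494 193.56360592] [331.27436901 238.7909632 ]
[[311.0, 239.0], [310.0, 209.0], [330.0, 239.0], [330.0, 209.0]]
```

```bash
python3 -m inch '[[[100,3,-5,30,0,0,0],[60,0,0,40,0,0,0],[50,0,0,40,0,0,0],[50,0,0,30,0,0,0],[50,0,0,12,0,0,0],[0,0,0,0,0,0,0],[0,0,0,0,0,0,0],[0,0,0,0,0,0,0]]]' 60
python3 -m inch '[[[0,0,0,0,0,0,0],[0,0,0,0,0,0,0]]]' 60
```

```text
time: 4.4
ee_pos: [0.4602, -0.0793, 0.0805]
tcp_rot: [179.9, -0.1, 57.1]
wrist_force: [0.3, 0.3, 3.0]
opening: 0.0131
grasp_force: 61.8
time: 4.65
ee_pos: [0.4602, -0.0792, 0.0805]
tcp_rot: [179.9, -0.1, 57.1]
wrist_force: [0.4, 1.1, 5.8]
opening: 0.013
grasp_force: 62.2
```

```bash
python3 -m inch '[[[0,0,0,-8,0,0,0],[0,0,0,-20,0,0,0],[0,0,0,-32,0,0,0],[0,0,0,-36,0,0,0],[0,0,0,-32,0,0,0],[0,0,0,-22,0,0,0],[0,0,0,-10,0,0,0],[0,0,0,0,0,0,0]]]'
python3 - <<'E'
from h import *
np.set_printoptions(precision=4,suppress=True)
for n in ['wrist','top','scene']:
    c=cam(n,n+'2.png')
    for k,z in dict(cleaner=0,pan_nominal=.122,recess_nominal=.114,hook=.222,board=.163,basket=.16).items():
        for r in finder.mark_of(n,k)[:1]: print(n,k,r['position'],r['conf'],atz(c,r['position'],z))
E
```

```text
time: 5.65
ee_pos: [0.4595, -0.0793, 0.2394]
tcp_rot: [180.0, -0.0, 57.1]
wrist_force: [1.0, 0.2, -1.0]
opening: 0.0131
grasp_force: 61.1
wrist cleaner [322.7, 295.2] 0.16 [ 0.394 -0.176  0.   ]
wrist hook [322.9, 296.0] 0.82 [ 0.4576 -0.0793  0.222 ]
wrist board [380.0, 247.9] 0.91 [ 0.4878 -0.0967  0.163 ]
top cleaner [215.2, 268.4] 0.9 [0.5077 0.2238 0.    ]
top pan_nominal [209.1, 258.4] 0.61 [0.5092 0.2101 0.122 ]
top recess_nominal [214.8, 307.0] 0.84 [0.4308 0.2021 0.114 ]
top board [213.5, 306.4] 0.61 [0.4292 0.1945 0.163 ]
scene cleaner [240.3, 345.3] 0.77 [0.5044 0.2149 0.    ]
scene pan_nominal [236.5, 275.6] 0.7 [0.5096 0.2098 0.122 ]
scene recess_nominal [269.3, 302.4] 0.91 [0.4293 0.214  0.114 ]
scene hook [387.4, 175.6] 0.98 [ 0.4687 -0.0898  0.222 ]
scene board [380.5, 204.2] 0.37 [ 0.4837 -0.0963  0.163 ]
scene basket [379.1, 206.2] 0.84 [ 0.4838 -0.0927  0.16  ]
```

Run:
```python
import cv2,numpy as np
a=cv2.imread('pics/top2.png')[185:345,125:300]; b=cv2.imread('pics/scene2.png')[240:410,120:345]
f=lambda i:cv2.resize(i,(400,int(400*i.shape[0]/i.shape[1])),interpolation=cv2.INTER_CUBIC)
a,b=cv2.resize(a,None,fx=4,fy=4,interpolation=2)[:, :],f(b)
cv2.imwrite('pics/c2.png',a[:600,:]) 
cv2.imwrite('pics/c2b.png',cv2.resize(cv2.imread('pics/scene2.png')[240:390,140:340],None,fx=4,fy=4,interpolation=2))
```

```text
(no output)
```

View pics/c2.png

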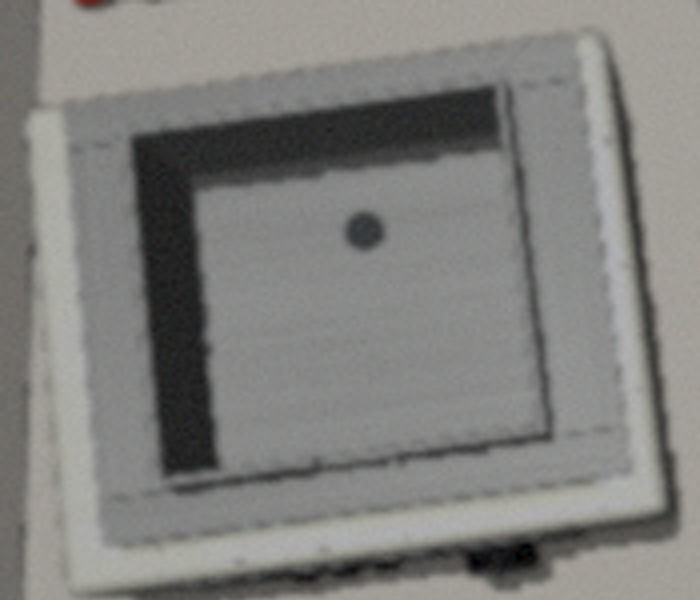

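View pics/c2b.png

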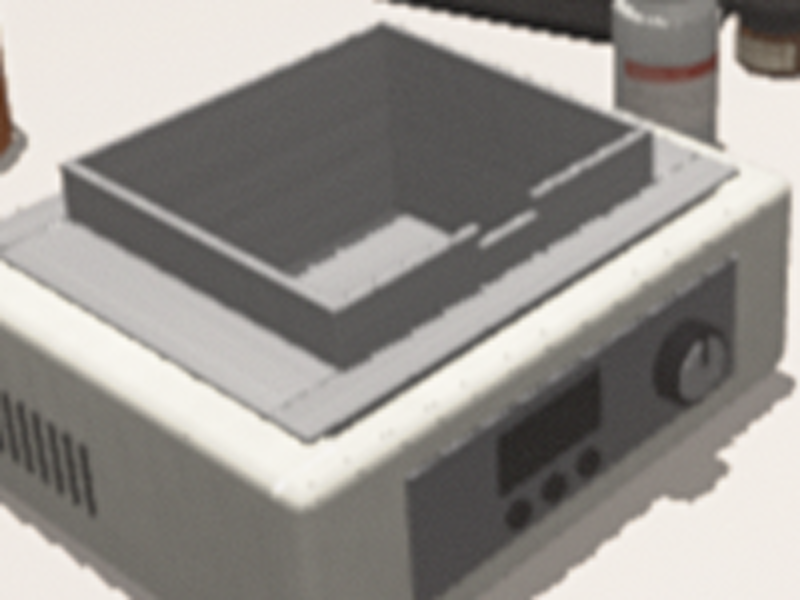

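The top crop gives the housing corners at crop (75,590), (668,510), (600,35) and (35,110). The scene crop clearly shows the recess, with its bottom running from crop (482,243) to (535,212). The pan's front rim corners there are (340,312) and (650,135).

Run:
```python
from h import *
np.set_printoptions(precision=4,suppress=True)
T=cam('top');S=cam('scene')
t=lambda u,v,z:atz(T,[125+u/4-.4,185+v/4-.4],z)
s=lambda u,v,z:atz(S,[140+u/4-.4,240+v/4-.4],z)
c=[t(75,590,.09),t(668,510,.09),t(600,35,.09),t(35,110,.09)]
print('deck',c,np.mean(c,0)); 
d=lambda a,b:np.degrees(np.arctan2(*(b-a)[1::-1]))
print('yaw',d(c[0],c[3]),d(c[1],c[2]),d(c[1],c[0])-90,d(c[2],c[3])-90)
print('recess ends',s(482,243,.114),s(535,212,.114),s(508.5,227.5,.114))
a,b=s(340,312,.122),s(650,135,.122); print('rim front',a,b,np.linalg.norm(a-b),d(b,a)-90, 'back',s(385,22,.122),s(65,168,.122))
print('step edges at rim',s(475,228,.122),s(533,193,.122))
p=[t(160,475,.122),t(550,440,.122),t(508,85,.122),t(135,138,.122)];print('pan in',p,np.mean(p,0))
```

```text
deck [array([0.3939, 0.3248, 0.09  ]), array([0.4204, 0.0794, 0.09  ]), array([0.6233, 0.1048, 0.09  ]), array([0.5972, 0.347 , 0.09  ])] [0.5087 0.214  0.09  ]
yaw 6.237432566118723 7.136159539759328 6.156195607438335 6.139154637769835
recess ends [0.4422 0.2199 0.114 ] [0.4452 0.1932 0.114 ] [0.4437 0.2067 0.114 ]
rim front [0.4313 0.2864 0.122 ] [0.4475 0.1345 0.122 ] 0.15276022095510086 6.098821020316379 back [0.5949 0.1481 0.122 ] [0.5752 0.3044 0.122 ]
step edges at rim [0.4412 0.2233 0.122 ] [0.4454 0.1937 0.122 ]
pan in [array([0.4383, 0.2813, 0.122 ]), array([0.4482, 0.1245, 0.122 ]), array([0.5948, 0.1404, 0.122 ]), array([0.5768, 0.2942, 0.122 ])] [0.5145 0.2101 0.122 ]
```

The recess works out at about (0.443, 0.207), with cleaner yaw 6.2°, which fits the nominal point plus a pan offset of about 7 mm in x. I'll turn by 39° and carry the basket over, aiming 8 mm inside the wall.

```bash
python3 -m inch '[[[0,0,0,0,0,0,-4],[0,0,0,0,0,0,-8],[0,0,0,0,0,0,-9],[0,0,0,0,0,0,-8],[0,0,0,0,0,0,-7],[0,0,0,0,0,0,-3],[0,12,1,0,0,0,0],[0,28,2,0,0,0,0]]]'
python3 -m inch '[[[0,42,3,0,0,0,0],[0,46,3,0,0,0,0],[0,46,3,0,0,0,0],[0,46,3,0,0,0,0],[0,36,3,0,0,0,0],[0,22,3,0,0,0,0],[0,9,1,0,0,0,0],[0,0,0,0,0,0,0]]]'
python3 - <<'E'
from h import *
np.set_printoptions(precision=4,suppress=True)
o=bot.get_obs();print(o['ee_pos'],o['tcp_rot'],o['wrist_force'])
for n in ['wrist','scene']:
    c=cam(n,n+'3.png')
    for k,z in dict(recess_nominal=.114,hook=.221,grip=.257,board=.163).items():
        for r in finder.mark_of(n,k)[:1]: print(n,k,r['position'],r['conf'],atz(c,r['position'],z))
E
```

```text
time: 7.8
ee_pos: [0.4581, -0.0387, 0.2392]
tcp_rot: [-180.0, 0.0, 95.9]
wrist_force: [-1.0, -0.4, -1.6]
opening: 0.0132
grasp_force: 61.1
time: 8.8
ee_pos: [0.4505, 0.2088, 0.2392]
tcp_rot: [-180.0, 0.0, 96.1]
wrist_force: [0.1, 0.2, -1.7]
opening: 0.0129
grasp_force: 61.1
[0.4505 0.2088 0.2392] [-179.9821    0.0107   96.1323] [ 0.0687  0.2278 -1.7303]
wrist recess_nominal [306.7, 222.1] 0.8 [0.4372 0.2102 0.114 ]
wrist hook [324.2, 294.5] 0.72 [0.4502 0.2084 0.221 ]
wrist grip [322.1, 338.3] 0.82 [0.4494 0.2086 0.257 ]
wrist board [378.4, 248.1] 0.87 [0.483  0.2133 0.163 ]
scene recess_nominal [267.6, 298.1] 0.98 [0.4395 0.2086 0.114 ]
scene hook [261.2, 225.6] 0.97 [0.4497 0.207  0.221 ]
scene grip [259.5, 201.0] 0.68 [0.4473 0.21   0.257 ]
scene board [245.4, 257.2] 0.43 [0.4831 0.211  0.163 ]
```

View pics/wrist3.png

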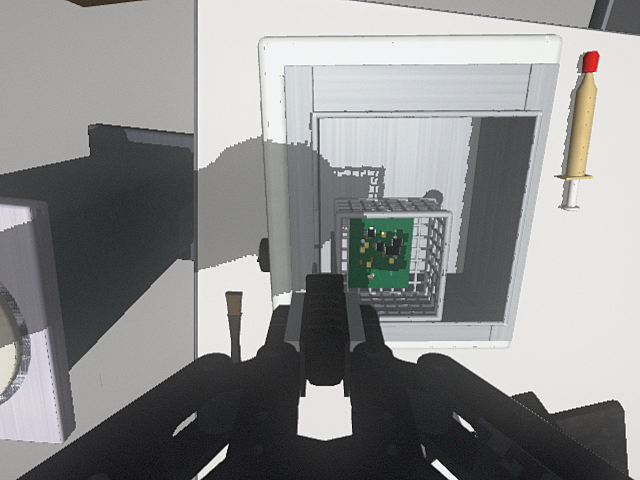

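The wrist view shows the grip held square and the board in the basket at (380, 255). The basket is over the pan interior, and the front wall is at col ~318. Next I lower the basket into the pan with the lip still above the rim.

```bash
python3 -m inch '[[[0,0,0,10,0,0,0],[0,0,0,20,0,0,0],[0,0,0,20,0,0,0],[0,0,0,16,0,0,0],[0,0,0,9,0,0,0],[0,0,0,4,0,0,0],[0,0,0,0,0,0,0],[0,0,0,0,0,0,0]]]'
python3 -m inch '[[[0,0,-1,0,0,0,0],[0,0,-1,0,0,0,0],[0,0,-1,0,0,0,0],[0,0,-1,0,0,0,0],[0,0,0,0,0,0,0]]]'
```

```text
time: 10.3
ee_pos: [0.451, 0.2086, 0.1609]
tcp_rot: [179.9, -0.0, 96.1]
wrist_force: [-0.0, -0.4, -2.3]
opening: 0.0129
grasp_force: 61.1
time: 10.92
ee_pos: [0.4467, 0.2081, 0.1603]
tcp_rot: [180.0, -0.0, 96.1]
wrist_force: [0.6, 0.2, -2.1]
opening: 0.0132
grasp_force: 61.1
```

```bash
for i in 1; do python3 -m inch '[[[0,0,-1,0,0,0,0],[0,0,-1,0,0,0,0],[0,0,0,0,0,0,0]]]'; done; python3 -m inch '[[[0,0,-1,0,0,0,0],[0,0,0,0,0,0,0]]]'; python3 -m inch '[[[0,0,-1,0,0,0,0],[0,0,0,0,0,0,0]]]'
```

```text
time: 11.3
ee_pos: [0.4447, 0.2079, 0.1603]
tcp_rot: [180.0, -0.0, 96.1]
wrist_force: [-0.5, -0.3, -2.3]
opening: 0.0128
grasp_force: 61.1
time: 11.55
ee_pos: [0.4437, 0.2077, 0.1603]
tcp_rot: [-180.0, 0.0, 96.1]
wrist_force: [-0.2, -1.0, -1.8]
opening: 0.0128
grasp_force: 61.1
time: 11.8
ee_pos: [0.4429, 0.2077, 0.1603]
tcp_rot: [180.0, -0.0, 96.1]
wrist_force: [0.6, -0.5, -2.2]
opening: 0.0133
grasp_force: 61.1
```

```bash
python3 -m inch '[[[0,0,-1,0,0,0,0],[0,0,0,0,0,0,0]]]'; python3 -m inch '[[[0,0,-1,0,0,0,0],[0,0,0,0,0,0,0]]]'
```

```text
time: 12.05
ee_pos: [0.4425, 0.2076, 0.1604]
tcp_rot: [179.9, 0.0, 96.1]
wrist_force: [4.5, 0.2, -4.2]
opening: 0.0135
grasp_force: 60.8
time: 12.3
ee_pos: [0.4421, 0.2076, 0.1604]
tcp_rot: [179.8, 0.0, 96.1]
wrist_force: [7.6, -0.0, -5.7]
opening: 0.0128
grasp_force: 60.5
```

Contact at x ≈ 0.4428 puts the wall middle at 0.4443. I'll back off about 3 mm and descend.

```bash
python3 -m inch '[[[0,0,2,0,0,0,0],[0,0,1.3,0,0,0,0],[0,0,0,2,0,0,0],[0,0,0,2,0,0,0],[0,0,0,2,0,0,0],[0,0,0,0,0,0,0]]]'; python3 -m inch '[[[0,0,0,1.5,0,0,0],[0,0,0,1.5,0,0,0],[0,0,0,0,0,0,0]]]'
```

```text
time: 13.05
ee_pos: [0.4439, 0.2077, 0.1541]
tcp_rot: [-180.0, 0.0, 96.1]
wrist_force: [0.3, 0.1, -2.0]
opening: 0.0133
grasp_force: 61.2
time: 13.42
ee_pos: [0.444, 0.2077, 0.1511]
tcp_rot: [-180.0, 0.0, 96.1]
wrist_force: [1.2, 0.8, -1.9]
opening: 0.0132
grasp_force: 61.2
```

```bash
python3 -m inch '[[[0,0,0,2,0,0,0],[0,0,0,2,0,0,0],[0,0,0,0,0,0,0]]]'
```

```text
time: 13.8
ee_pos: [0.444, 0.2077, 0.147]
tcp_rot: [-180.0, 0.0, 96.1]
wrist_force: [-0.2, -0.0, -1.5]
opening: 0.0126
grasp_force: 61.2
```

```bash
python3 -m inch '[[[0,0,0,2,0,0,0],[0,0,0,2,0,0,0],[0,0,0,0,0,0,0]]]';  python3 -m inch '[[[0,0,0,1.5,0,0,0],[0,0,0,1.5,0,0,0],[0,0,0,0,0,0,0]]]'
```

```text
time: 14.18
ee_pos: [0.444, 0.2077, 0.1431]
tcp_rot: [-180.0, 0.0, 96.1]
wrist_force: [0.3, 0.2, -2.3]
opening: 0.0134
grasp_force: 61.2
time: 14.55
ee_pos: [0.444, 0.2077, 0.1401]
tcp_rot: [-180.0, 0.0, 96.1]
wrist_force: [-0.6, 1.0, -2.9]
opening: 0.0131
grasp_force: 61.2
```

```bash
python3 -m inch '[[[0,0,0,1,0,0,0],[0,0,0,0,0,0,0]]]';  python3 -m inch '[[[0,0,0,1,0,0,0],[0,0,0,0,0,0,0]]]'
```

```text
time: 14.8
ee_pos: [0.4441, 0.2078, 0.1392]
tcp_rot: [-180.0, -0.0, 96.1]
wrist_force: [0.0, -0.0, -2.4]
opening: 0.0132
grasp_force: 61.2
time: 15.05
ee_pos: [0.444, 0.2078, 0.1382]
tcp_rot: [-180.0, -0.0, 96.1]
wrist_force: [0.2, -0.5, -2.2]
opening: 0.0131
grasp_force: 61.2
```

```bash
python3 -m inch '[[[0,0,0,1.5,0,0,0],[0,0,0,1.5,0,0,0],[0,0,0,0,0,0,0]]]';  python3 -m inch '[[[0,0,0,1,0,0,0],[0,0,0,0,0,0,0]]]';  python3 -m inch '[[[0,0,0,1,0,0,0],[0,0,0,0,0,0,0]]]'
```

```text
time: 15.42
ee_pos: [0.444, 0.2077, 0.1351]
tcp_rot: [-180.0, 0.0, 96.1]
wrist_force: [0.4, -0.0, -1.6]
opening: 0.013
grasp_force: 61.2
time: 15.68
ee_pos: [0.444, 0.2078, 0.1342]
tcp_rot: [-180.0, 0.0, 96.1]
wrist_force: [0.0, -0.1, -2.5]
opening: 0.0129
grasp_force: 61.2
time: 15.92
ee_pos: [0.444, 0.2078, 0.1332]
tcp_rot: [-180.0, 0.0, 96.1]
wrist_force: [0.2, -0.1, -2.4]
opening: 0.0133
grasp_force: 61.2
```

```bash
python3 -m inch '[[[0,0,0,1,0,0,0],[0,0,0,0,0,0,0]]]';  python3 -m inch '[[[0,0,0,1,0,0,0],[0,0,0,0,0,0,0]]]'
python3 - <<'E'
from h import *
c=cam('scene','scene4.png')
cv2.imwrite('pics/c4.png',cv2.resize(cv2.imread('pics/scene4.png')[190:340,170:370],None,fx=4,fy=4,interpolation=2))
E
```

```text
time: 16.18
ee_pos: [0.4441, 0.2078, 0.1325]
tcp_rot: [180.0, -0.0, 96.1]
wrist_force: [0.2, 0.6, -0.8]
opening: 0.0125
grasp_force: 61.4
time: 16.42
ee_pos: [0.4441, 0.2078, 0.1323]
tcp_rot: [179.9, -0.0, 96.1]
wrist_force: [-3.7, -1.1, 7.2]
opening: 0.0134
grasp_force: 62.4
```

View pics/c4.png

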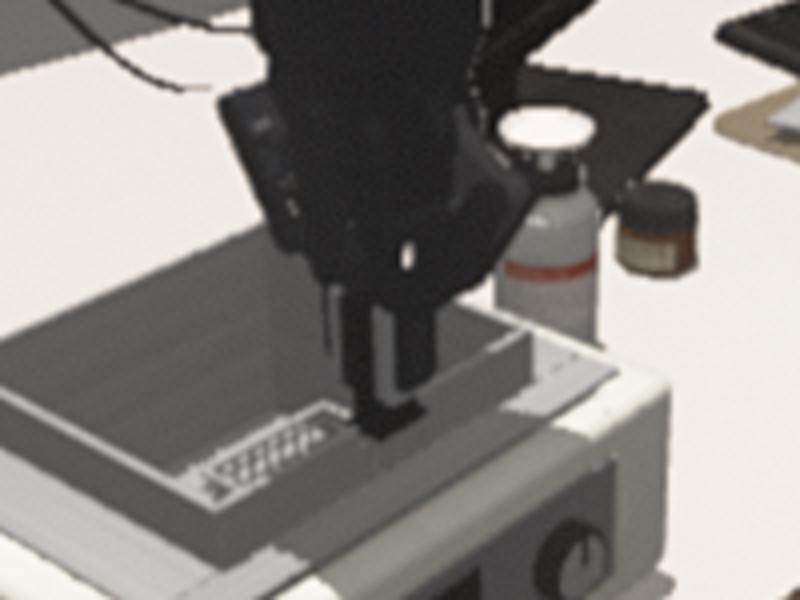

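The image shows the hook seated at crop (390, 415), and contact came at TCP z 0.1325, so the throat is at about 0.114 (the recess bottom). I'll ease off and release.

```bash
python3 -m inch '[[[0,0,0,-0.7,0,0,0],[20,0,0,0,0,0,0],[30,0,0,0,0,0,0],[50,0,0,0,0,0,0],[50,0,0,0,0,0,0],[50,0,0,0,0,0,0]]]' 20; python3 -m inch '[[[50,0,0,-4,0,0,0],[50,0,0,-10,0,0,0],[50,0,0,-25,0,0,0],[50,0,0,-35,0,0,0],[50,0,0,-35,0,0,0],[50,0,0,-20,0,0,0],[50,0,0,0,0,0,0],[50,0,0,0,0,0,0]]]'
python3 - <<'E'
from h import *
np.set_printoptions(precision=4,suppress=True)
for n in ['wrist','scene','top']:
    c=cam(n,n+'5.png')
    for k,z in dict(recess_nominal=.114,hook=.114,grip=.150,board=.056).items():
        for r in finder.mark_of(n,k)[:1]: print(n,k,r['position'],r['conf'],atz(c,r['position'],z))
a=cv2.imread('pics/wrist5.png');b=cv2.resize(cv2.imread('pics/scene5.png')[190:340,170:370],None,fx=2,fy=2)
a=cv2.resize(a,(400,300));cv2.imwrite('pics/c5.png',np.hstack([a,b]))
E
```

```text
time: 17.23
ee_pos: [0.4441, 0.2078, 0.1319]
tcp_rot: [-180.0, 0.0, 96.1]
wrist_force: [-0.5, 0.1, 1.2]
opening: 0.0427
grasp_force: 0.0
time: 18.23
ee_pos: [0.444, 0.2077, 0.2603]
tcp_rot: [-180.0, 0.0, 96.1]
wrist_force: [0.4, 0.5, -0.0]
opening: 0.0429
grasp_force: 0.0
wrist recess_nominal [317.3, 214.7] 0.79 [0.438  0.2096 0.114 ]
wrist grip [326.2, 232.8] 0.58 [0.4451 0.2074 0.15  ]
wrist board [354.9, 198.9] 0.93 [0.4718 0.2121 0.056 ]
scene recess_nominal [270.6, 299.3] 0.91 [0.4342 0.2076 0.114 ]
scene hook [263.8, 294.1] 0.79 [0.4514 0.2057 0.114 ]
scene grip [266.5, 274.8] 0.62 [0.4417 0.2074 0.15  ]
top recess_nominal [214.8, 306.2] 0.89 [0.4321 0.2021 0.114 ]
top hook [212.0, 300.2] 0.96 [0.4419 0.2067 0.114 ]
top grip [206.9, 296.3] 0.95 [0.4458 0.2075 0.15  ]
top board [217.8, 282.2] 0.74 [0.4765 0.2083 0.056 ]
```

View pics/c5.png

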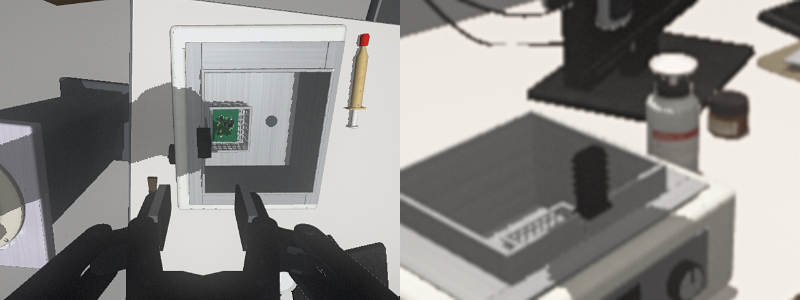

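The basket hangs free on the front wall with its grip upright, the board is in it, and the gripper is clear.

```bash
python3 -c "
from workcell import bot
print(bot.job_done())"
```

```text
the job is handed in; nothing more can be done
None
```

The basket, with the board in it, hangs released and upright in the front-wall recess; I felt the hook bottom out at about 114 mm, never measured more than about 10 N while feeling for the wall and recess, and handed the job in at about 18 s (no verdict was returned).

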